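# Set and lock the film-brake screw of a cup sealer

## Robot

A 6-joint arm with a two-finger parallel gripper is mounted at the origin on the work surface. World frame = base frame: x ahead of the robot, y to its left, z up, the work surface at z = 0. Lengths are in mm, angles in rad, forces in N, time in s.
With the tool pointing down it reaches from about 300 to 775 mm from the base axis. Payload 14.6 kg.
Tool frame: the origin (TCP) lies at the very end of the fingers, on their centre line; the grasp point (between the pads) lies 19 mm behind it (pinch_z is the distance from the TCP to the grasp point, in mm); x points along the fingers, z is the direction in which the jaws open and shut, and the axes are right-handed (so a half turn about x gives the same grasp; the last joint's range is limited). The gripper opens to 94 mm and grips with 3 to 60 N. Pads are 16 mm wide; open, the fingers measure 119 mm over their backs; the gripper's body (75 mm by 177 mm) begins 78 mm behind the grasp point.
Start: joints at [1.158, 0.3, 1.521, -0, 1.321, -0.067], TCP at [186.419, 517.433, 205.446] pointing down, gripper open.
Joint ranges: [-3.03, 3.03], [-0.79, 2.21], [0.23, 2.52], [-1.04, 4.18], [0, 3.07], [-2.55, 2.55]. Speed limits (rad/s): [2.22, 2.22, 2.57, 3.14, 3.14, 3.14].

## Interface

Orientations are given as [roll, pitch, yaw] about the fixed x, y, z axes, in that order (R = Rz(yaw) Ry(pitch) Rx(roll)).
In Python, from cell import read_state, camera, sign_off, pinch_z gives the robot as it stands. The module is installed in compiled form; this text tells all that it offers.
- The arm moves only by the tool arm_command, never from a script. Its argument "series" is a list of rows, each a list of 3 entries, a list of its own where there are three numbers: the finger opening in mm, from 0 to 94, then the shift along the tool's x, y, z in mm, then the turn about the tool's x in degrees. A call has 1 to 12 rows; each row is the pose to reach, as a shift and turn from the pose measured when the call began, along the tool's axes at that moment; what a row does not reach only later rows make up. A row lasts 1/8 s, in which the tool goes at most 62.5 mm and 10.7 degrees, less where a joint would pass 70% of its speed; a pose out of reach is approached as far as the arm can. A call with a gripper value outside its range is refused whole. The fingers move at their own pace and stop on an object; "newtons" is the grip in N (left out, the last holds). Time passes only in rows, so rows that repeat a pose let the fingers close. It gives the time, the measured TCP pose, the force and the opening at its end, in the units of the state.
- read_state(): the state, without advancing time (a new reading comes with each control period).
- camera(name): name is "side" or "top" or "wrist"; returns a dict with "pixels" (400x640x3 uint8, red, green, blue), "range_z" (400x640 float32, mm along the optical axis (not along the pixel's ray), 0 where there is no reading), "fov_y" (degrees; the focal length in pixels is half the picture's height over the tangent of half this angle, whatever the lens; pixels are square), "cx", "cy" (the principal point, pixels), "R" (3x3) and "t" (3): a world point X has camera coordinates R X + t. Camera axes: x right, y down, z forward; pixel columns grow to the right and rows downward; lengths in mm; the calibration is good to about 2 mm. A picture is of the moment at which its call begins.
- sign_off(): hands the job in, once; it reports no verdict.
The state is a dict: "clock": time; "joints": joint angles; "qd": joint speeds; "effort": joint torques, N m; "eef_pos": TCP position; "eef_rot": TCP orientation; "wrist_force": force on the tool from outside, world axes, zero at the start; "moment": the same for the moment, N m; "finger_gap": finger opening in mm.
Only numpy, scipy, OpenCV 4.12 (cv2) and the standard library are available. Lean on these libraries where they do the work, as an engineer would, in place of code of your own. Each camera call takes 0.05 s, during which the arm holds its last target.

## Task

On the film-feed base of the cup sealer, turn the set screw by its pointer head until the pointer points along the index rib. Then run the hexagonal jam nut below the head down (clockwise from above) until it seats on the brass bush and nip it up to about 0.6 N m (never more than 0.8) so that the setting is locked, with the pointer still on its mark. Leave the cup, shaker and jar where they are.

Things in the scene. Friction and masses are not known exactly. Their poses are not given: they have to be found in the camera images.
- unit: low grey film-feed base, 190 x 130 x 70 mm high, orange cheek plates, fixed on the counter; origin under its centre, on the screw's vertical axis, z up. The pointer must point along its +x: a dark index rib (30 x 5 mm, 6 high) lies on the top face from 34 to 64 mm out on +x. A black guide roller (top 83 mm above the counter) lies across it at x = -83 mm.
- setscrew (a joint): angle of the set screw: 0 when its pointer points exactly along the index rib (base +x), positive counter-clockwise seen from above; at the start 0.5 to 1.2, so it must be turned clockwise by that much. Turning it takes a steady 0.25 N m and it stays where it is left; it does not noticeably rise or sink.
- head_mid (a point): centre of the dark steel pointer head of the set screw, on its axis, 130 mm above the counter; 22 mm high (119 to 141 mm above the counter), 12 mm thick between two parallel flats, from 10 mm behind the axis to a pointed nose 14 mm in front. x axis: where the nose points; y: across the flats; z up.
- nut_mid (a point): centre (half-way up, on the screw axis) of the steel hexagonal jam nut on the 20 mm thread between bush and head: 36 mm across flats, 42 across corners, 14 high. x axis: square to one pair of flats (the others at 60 and 120 degrees), z up. Seated, it is 7 mm above the bush's top, give or take 0.6 mm of axial play. It does not turn when the set screw is turned.
- jamnut: the same jam nut, origin at the centre of its underside, axes as nut_mid. Right-hand thread, 6 mm lead: clockwise from above it sinks 0.95 mm per radian; it starts 1.7 to 3.8 rad above its seat. It runs at about 0.05 N m; once seated the torque climbs at once to 0.42 N m, then by 0.16 N m for each further 0.1 rad, and it stays as tight as it is left.
- cup: green paper cup, 90 mm rim diameter, 105 mm high, upright on the counter beside the base (+y side); not to be moved. Origin at the centre of its foot.
- shaker: steel shaker, 76 mm diameter, 138 mm high, standing on the other side (-y side); not to be moved. Origin at the centre of its foot.
- jar: amber glass jar with black cap, 60 mm diameter, 75 mm high, standing near the cup; not to be moved. Origin at the centre of its foot.
- seat (a joint): how far the nut is nipped up, as squeeze of the seat in metres: 0 until the nut is seated and the torque has passed 0.42 N m, then 0.0001 m per 0.1 rad of further tightening (0.00011 m at 0.6 N m, 0.0003 m at 0.9 N m). Far smaller than the noise of its reading: go by the torque.
- bush: fixed threaded brass bush on the base round the screw axis, 28 mm diameter and 28 mm high (flange 48 mm diameter, 5 mm thick, at its foot); origin at the centre of its foot, 70 mm above the counter; its flat top face, 98 mm above the counter, is the seat of the jam nut.

How it is judged (in metres and radians):
On the way, in this order (a step that is already met when the one before it is completed fails the run):
1. the pointer is brought onto the index rib (value of joint setscrew between -0.12 and 0.12 rad), for 0.2 s.
2. the jam nut is seated on the bush and nipped up (value of joint seat above 3e-05 m), for 0.2 s.
At the end, for the whole second after the job is handed in: The jam nut is seated and nipped up (seat squeezed by more than 0.03 mm, reached at about 0.47 N m), the pointer is within 0.15 rad (9 degrees) of the index rib, and the nut no longer turns (value of joint seat above 3e-05 m and value of joint setscrew between -0.15 and 0.15 rad and angular speed of jamnut below 0.05 rad/s); the robot touches nothing.
It fails at once if the jam nut is overtightened (seat squeezed by more than 0.3 mm, reached at about 0.9 N m) (value of joint seat above 0.0003 m).
It fails at once if the cup, shaker or jar is moved by more than 2 cm (distance of any of cup, shaker, jar from where it was at the start of the episode above 0.02 m).
It also fails if it takes over 67 s, if anything falls off the work surface, if the arm or the gripper's body presses on something with over 40 N, if the wrist force passes 120 N, or if a joint passes its speed limit or range.

## Working session

There is one attempt and no reset: what is moved stays moved. The work goes in short steps, Python scripts to look and compute and a tool call to move; the robot and the scene stay as the last step left them, time stands still between calls to the robot, and variables do not carry over. Pictures are saved under pics/ and viewed, and the job is handed in when it is done.

Besides the shell and the picture viewer there is one more tool, called by a JSON object that holds its "op" and its "data", one argument or row to a line. arm_command: Moves the arm, as the interface text tells. Its arguments: {"type":"object","properties":{"series":{"type":"array"},"newtons":{"type":"number"}},"required":["series"]}

```bash
mkdir -p pics; cat > h.py <<'E'
import numpy as np, cv2
from cell import *
def snap(n,fn):
    c=camera(n); np.savez(fn.replace('.png','.npz'),**{k:np.array(v) for k,v in c.items()})
    cv2.imwrite(fn,c['pixels'][:,:,::-1]); return c
def world(c,u,v,d=None):
    f=200/np.tan(np.radians(float(c['fov_y']))/2)
    d=float(c['range_z'][int(v),int(u)]) if d is None else d
    p=np.array([(u-c['cx'])/f*d,(v-c['cy'])/f*d,d]); return c['R'].T@(p-c['t'])
def onz(c,u,v,z):
    f=200/np.tan(np.radians(float(c['fov_y']))/2)
    r=c['R'].T@np.array([(u-c['cx'])/f,(v-c['cy'])/f,1]); o=-c['R'].T@c['t']
    return o+r*(z-o[2])/r[2]
def proj(c,X):
    f=200/np.tan(np.radians(float(c['fov_y']))/2)
    p=c['R']@np.array(X)+c['t']; return np.array([c['cx']+f*p[0]/p[2],c['cy']+f*p[1]/p[2]])
def load(fn): return dict(np.load(fn))
E
python3 - <<'E'
from h import *
print(read_state(),pinch_z)
for n in('side','top','wrist'):
    c=snap(n,f'pics/{n}0.png'); print(n,c['fov_y'],c['cx'],c['cy'],c['R'].round(3).tolist(),-c['R'].T@c['t'])
E
```

```text
{'clock': 0.0, 'joints': array([ 1.15840280e+00,  3.00472304e-01,  1.52162252e+00,  1.93282174e-05,
        1.32068463e+00, -6.65693050e-02]), 'qd': array([-9.64095056e-04,  1.22318144e-03, -8.91174882e-05, -1.50320848e-03,
        1.04191533e-03,  4.92551384e-04]), 'effort': array([ 1.93342086e-03, -5.31806266e+01, -3.52736843e+01,  7.09448196e-02,
        2.43466313e-02, -1.05026754e-04]), 'eef_pos': array([186.30589775, 517.19091589, 204.86814052]), 'eef_rot': array([ 3.05925018,  1.56960938, -1.99896782]), 'wrist_force': array([-0.11615652, -0.36983001, -0.23188915]), 'moment': array([-0.00306692,  0.02468255, -0.02122448]), 'finger_gap': 94.03226517928647} 18.8
side 50.358018281105856 319.17476948887935 196.83500596506903 [[0.789, -0.614, -0.016], [-0.311, -0.377, -0.872], [0.53, 0.693, -0.489]] [  89.21971566 -511.04025465  481.21972083]
top 51.02016214375301 321.85214845321235 201.28168287593815 [[0.125, -0.992, -0.0], [-0.972, -0.123, -0.199], [0.198, 0.025, -0.98]] [ 318.91067201   16.49083654 1040.0114457 ]
wrist 65.56177148700611 321.80242618016587 200.3001121382782 [[0.339, 0.941, -0.0], [0.901, -0.324, 0.287], [0.27, -0.097, -0.958]] [106.5313573  545.97957759 385.80689327]
```

View pics/top0.png

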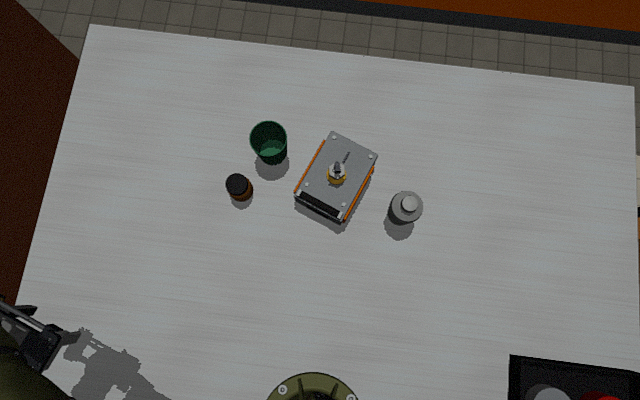

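View pics/side0.png

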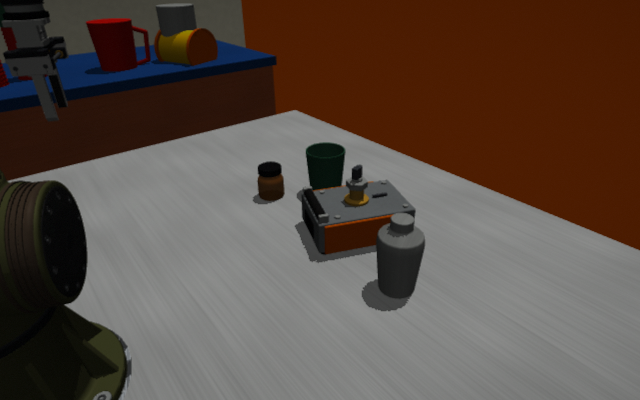

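View pics/wrist0.png

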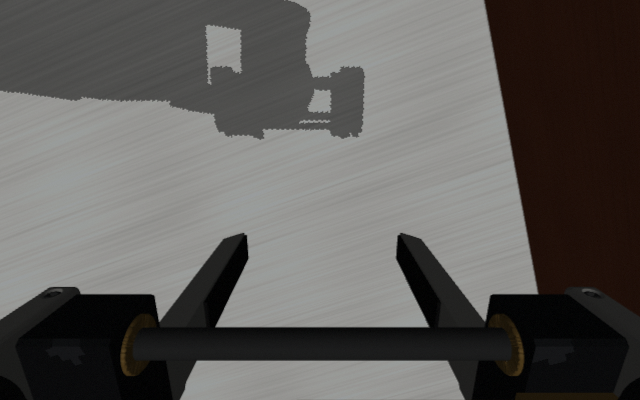

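```bash
python3 - <<'E'
import cv2
im=cv2.imread('pics/top0.png')[120:235,280:395]
cv2.imwrite('pics/top0c.png',cv2.resize(im,(598,598),interpolation=cv2.INTER_CUBIC))
im=cv2.imread('pics/side0.png')[150:255,290:430]
cv2.imwrite('pics/side0c.png',cv2.resize(im,(784,588),interpolation=cv2.INTER_CUBIC))
E
```

```text
(no output)
```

View pics/top0c.png

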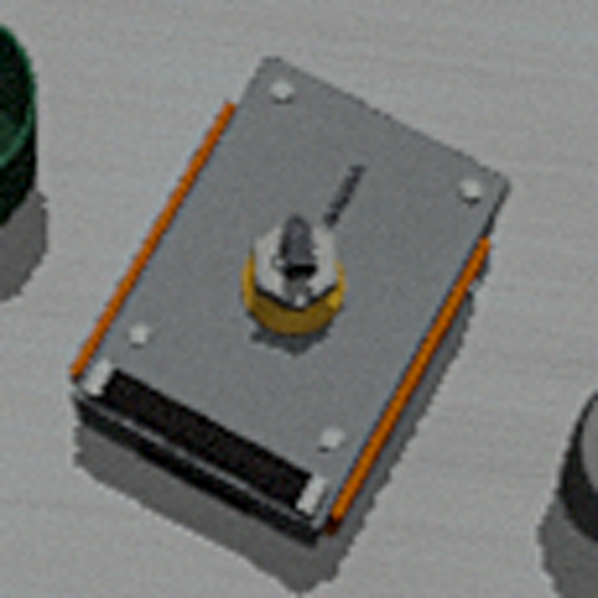

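View pics/side0c.png

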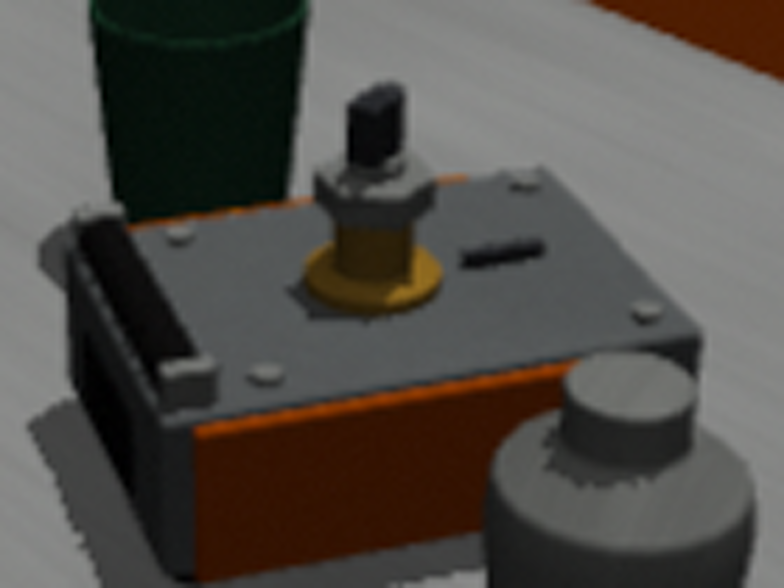

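```bash
python3 - <<'E'
from h import *
c=load('pics/top0.npz')
P=lambda u,v,z: onz(c,280+u/5.2-.4,120+v/5.2-.4,z)
for n,u,v,z in [('TL',268,58,70),('TR',508,183,70),('b1',282,90,72),('b2',470,188,72),('b3',139,334,72),('b4',331,437,72),('rib in',333,217,76),('rib out',358,170,76),('nose',297,213,141),('tail',297,268,141),('tailL',280,265,141),('tailR',314,268,141)]:
    print(n,P(u,v,z).round(1))
b=[P(u,v,72) for u,v in((282,90),(470,188),(139,334),(331,437))]
m=np.mean(b,0); print('centre',m)
d=b[0]+b[1]-b[2]-b[3]; print('yaw',np.degrees(np.arctan2(d[1],d[0])))
d=b[0]+b[2]-b[1]-b[3]; print('yaw y',np.degrees(np.arctan2(d[1],d[0]))-90)
print([np.linalg.norm(x-m) for x in b])
for z in (98,119,141): print(z,(proj(c,[m[0],m[1],z])-[279.6,119.6])*5.2)
# objects
for n,u,v in [('cup',269,143),('jar',238,185),('shk',408,203)]:
    print(n, world(c,u,v))
for n,u,v,z in [('cupL',250,140,105),('cupR',287,139,105),('cupT',270,122,105),('jarL',226,184,75),('jarR',250,184,75),('jarT',238,174,75),('jarB',238,195,75),('shkcap',409,204,138)]: print(n,onz(c,u,v,z).round(1))
E
```

```text
TL [691.9  40.9  70. ]
TR [644.9 -77.2  70. ]
b1 [676.2  32.4  72. ]
b2 [639.6 -59.7  72. ]
b3 [551.4  83.2  72. ]
b4 [514.7  -9.4  72. ]
rib in [616.5   1.7  76. ]
rib out [640.5  -7.2  76. ]
nose [596.3  18.2 141. ]
tail [572.   15.4 141. ]
tailL [572.4  22.7 141. ]
tailR [572.9   8.1 141. ]
centre [595.48058878  11.63543789  72.        ]
yaw -22.051222795181697
yaw y -21.630360221528477
[np.float64(83.3623599445255), np.float64(83.91941658748685), np.float64(84.07966007553686), np.float64(83.46185080729575)]
98 [308.10342369 244.7547157 ]
119 [309.99466338 231.36306073]
141 [312.06520702 216.70177467]
cup [663.77147968 198.55569932   3.78048255]
jar [527.81787194 243.45963441  73.87895193]
shk [ 520.57915448 -148.40285799  137.95017539]
cupL [631.8 226.1 105. ]
cupR [645.1 140.3 105. ]
cupT [682.  186.3 105. ]
jarL [526.4 271.8  75. ]
jarR [533.5 215.4  75. ]
jarT [554.2 247.6  75. ]
jarB [503.6 239.2  75. ]
shkcap [ 518.6 -150.8  138. ]
```

```bash
cat >> h.py <<'E'
from scipy.spatial.transform import Rotation as Ro
def Rt(s=None):
    s=s or read_state(); return Ro.from_euler('xyz',s['eef_rot']).as_matrix()
def plan(target,jawdeg,s=None):
    """shift in tool axes and turn about tool x to bring jaw axis (mod 180) to world angle jawdeg"""
    s=s or read_state(); R=Rt(s); sh=R.T@(np.array(target)-s['eef_pos'])
    a=np.degrees(np.arctan2(R[1,2],R[0,2])); w=(jawdeg-a+90)%180-90
    return sh.round(1),(w*np.sign(R[2,0])).round(2),'jaw now',a.round(2),'joints',np.round(s['joints'],2)
E
python3 - <<'E'
from h import *
print(Rt().round(3)); print(plan([581,17,260],96))
E
```

```text
[[-0.    -0.941  0.339]
 [-0.001  0.339  0.941]
 [-1.     0.    -0.001]]
(array([ -54.7, -540.8, -336.9]), np.float64(-25.81), 'jaw now', np.float64(70.19), 'joints', array([ 1.16,  0.3 ,  1.52, -0.  ,  1.32, -0.07]))
```

{"op": "arm_command", "data": {
  "series": [
    [94,[-55,0,0],0],
    [94,[-55,-60,-37],-3],
    [94,[-55,-110,-68],-6],
    [94,[-55,-160,-100],-9],
    [94,[-55,-210,-131],-12],
    [94,[-55,-260,-162],-15],
    [94,[-55,-310,-193],-18],
    [94,[-55,-360,-224],-21],
    [94,[-55,-410,-255],-24],
    [94,[-55,-460,-287],-26],
    [94,[-55,-510,-318],-26],
    [94,[-55,-541,-337],-26]
  ]
}}

```text
clock: 1.65
eef_pos: [582.1, 14.6, 259.7]
eef_rot: [2.105, 1.569, -2.501]
wrist_force: [0.8, 0.6, -0.1]
finger_gap: 94.0
```

```bash
python3 - <<'E'
from h import *
s=read_state();print(s['clock'],s['eef_pos'],plan([581,17,260],96))
c=snap('wrist','pics/w1.png')
E
```

```text
1.65 [582.10190163  14.59832509 259.70407363] (array([-0.3,  0.8,  2.5]), np.float64(0.1), 'jaw now', np.float64(96.1), 'joints', array([-0.04,  0.34,  1.34, -0.  ,  1.46, -1.71]))
```

View pics/w1.png

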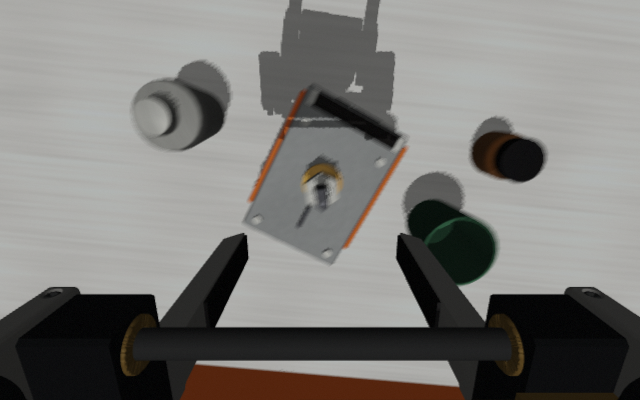

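{"op": "arm_command", "data": {
  "series": [
    [60,[30,1,2],0],
    [60,[30,1,2],0],
    [60,[30,1,2],0]
  ]
}}

```text
clock: 2.08
eef_pos: [582.4, 14.3, 230.3]
eef_rot: [2.745, 1.569, -1.862]
wrist_force: [-0.1, -0.3, -0.3]
finger_gap: 67.3
```

```bash
python3 - <<'E'
from h import *
s=read_state();print(s['clock'],s['eef_pos'])
c=snap('wrist','pics/w2.png'); cv2.imwrite('pics/w2full.png',c['pixels'][:,:,::-1])
p=proj(c,[581,17,120]).astype(int);print(p)
u,v=p[0]-50,p[1]-40
cv2.imwrite('pics/w2c.png',cv2.resize(c['pixels'][v:v+75,u:u+100,::-1],(800,600),interpolation=cv2.INTER_CUBIC));print(u,v)
E
```

```text
2.075 [582.37053231  14.31406015 230.28418753]
[324 196]
274 156
```

View pics/w2c.png

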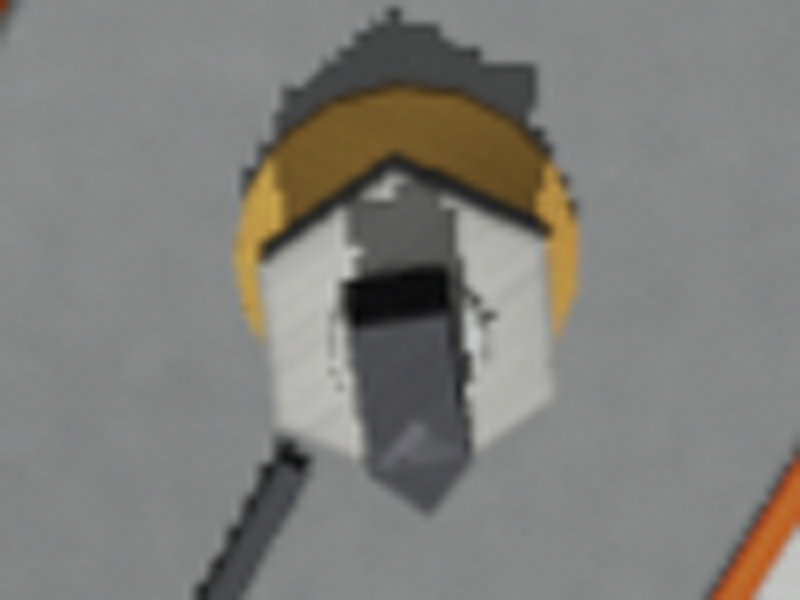

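```bash
python3 - <<'E'
from h import *
c=load('pics/w2.npz')
P=lambda u,v,z: onz(c,274+u/8-.44,156+v/8-.44,z)
A=lambda a,b: np.degrees(np.arctan2(*(a-b)[[1,0]])).round(1)
n=P(429,515,141);rl=P(350,326,141);rr=P(451,315,141);sl=P(372,470,141);sr=P(470,455,141)
print('head',n,rl,rr,sl,sr)
print('len',np.linalg.norm(n-(rl+rr)/2),'w',np.linalg.norm(rl-rr),A(n,(rl+rr)/2),A(sl,rl),A(sr,rr),'perp',A(rr,rl)-90)
d=(n-(rl+rr)/2)/np.linalg.norm(n-(rl+rr)/2); print('axis',n-14*d,(rl+rr)/2+10*d)
for z in (113,115,117):
    q=[P(*k,z) for k in((263,248),(275,430),(553,398),(545,228))]
    t=P(393,165,z)
    m=np.mean(q,0);print(z,m.round(1),[np.linalg.norm(x-m).round(1) for x in q],A(q[1],q[0]),A(q[2],q[3]),'widths',np.linalg.norm(q[0]-q[3]),np.linalg.norm(q[1]-q[2]),np.linalg.norm(q[0]-q[1]))
r1=P(293,450,76);print('rib in',r1, A(r1,np.array([581,17,76])))
r2=P(218,600,76);print('rib',A(r2,r1))
E
```

```text
head [596.98598286  21.0858046  141.        ] [575.32022538   9.69490312 141.        ] [572.83250002  20.90781091 141.        ] [592.2000546  13.9553308 141.       ] [589.19940636  24.96098714 141.        ]
len 23.628595587633168 w 11.485559565054807 14.2 14.2 13.9 perp 12.5
axis [583.41197754  17.65850542 141.        ] [583.77208079  17.74942785 141.        ]
113 [582.7  17.4 113. ] [np.float64(20.7), np.float64(21.6), np.float64(20.4), np.float64(21.0)] 8.9 9.7 widths 34.91592394371885 35.311289884357244 23.730810278447997
115 [582.1  17.3 115. ] [np.float64(20.6), np.float64(21.5), np.float64(20.3), np.float64(20.9)] 8.9 9.7 widths 34.68172709500112 35.07444113796847 23.57163703148793
117 [581.5  17.3 117. ] [np.float64(20.4), np.float64(21.4), np.float64(20.1), np.float64(20.7)] 8.9 9.7 widths 34.44753024628337 34.83759239157975 23.412463784528093
rib in [613.03789017   4.4269315   76.        ] -21.4
rib -19.8
```

View pics/w2.png

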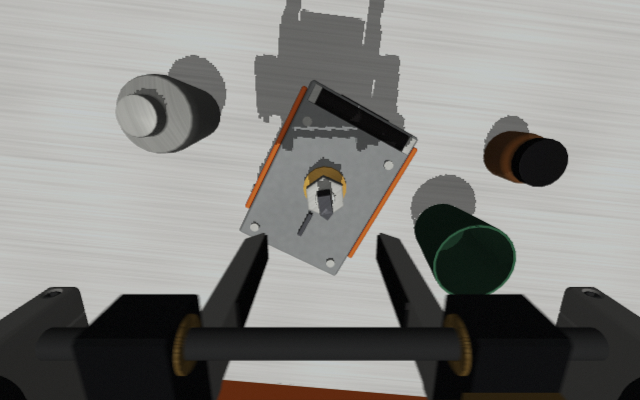

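```bash
python3 - <<'E'
from h import *
c=load('pics/w2.npz')
im=c['pixels'][75:285,230:430,::-1]
cv2.imwrite('pics/w2d.png',cv2.resize(im,(570,598),interpolation=cv2.INTER_CUBIC))
E
```

```text
(no output)
```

View pics/w2d.png

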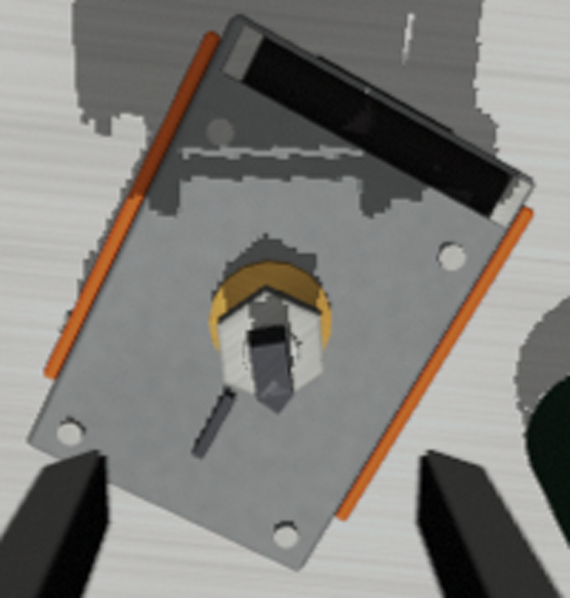

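```bash
python3 - <<'E'
from h import *
c=load('pics/w2.npz')
P=lambda u,v,z: onz(c,230+u/2.85-.3,75+v/2.85-.3,z)
A=lambda a,b: np.degrees(np.arctan2(*(a-b)[[1,0]])).round(1)
b=[P(u,v,72) for u,v in((70,432),(286,534),(453,256),(220,131))]  # fr,fl,bl,br
print(np.array(b).round(1),A(b[0],b[3]),A(b[1],b[2]),A(b[1],b[0])-90,A(b[2],b[3])-90)
f=[P(28,440,70),P(299,570,70)];print(f,A(f[1],f[0])-90,np.linalg.norm(f[1]-f[0]))
r=[P(233,393,76),P(196,455,76)];print('rib',r,A(r[1],r[0]),np.linalg.norm(r[1]-r[0]))
print('cheek L',A(P(46,375,70),P(207,34,70)),A(P(343,518,70),P(527,210,70)))
th=np.radians(-21.8);print((f[0]+f[1])/2-95*np.array([np.cos(th),np.sin(th),0]))
E
```

```text
[[639.1 -58.9  72. ]
 [675.9  34.4  72. ]
 [550.5  85.2  72. ]
 [513.3  -8.7  72. ]] -21.8 -22.0 -21.5 -21.599999999999994
[array([645.3101862 , -76.46889881,  70.        ]), array([693.590441 ,  42.1761429,  70.       ])] -22.099999999999994 128.09226722978178
rib [array([613.82579121,   5.95567904,  76.        ]), array([642.07732108,  -6.52244959,  76.        ])] -23.8 30.884504757023915
cheek L -21.4 -21.2
[581.24416005  18.13356642  70.        ]
```

```bash
python3 - <<'E'
from h import *
print(plan([582.3,17.6,122],104.1),Rt().round(3))
E
```

```text
(array([108.5,  -0.2,   3.4]), np.float64(-8.06), 'jaw now', np.float64(96.04), 'joints', array([-0.04,  0.36,  1.39, -0.  ,  1.4 , -1.71])) [[ 0.    -0.994 -0.105]
 [-0.002 -0.105  0.994]
 [-1.    -0.    -0.002]]
```

{"op": "arm_command", "data": {
  "series": [
    [40,[0,0,3.4],-8],
    [40,[40,0,3.4],-8],
    [40,[80,0,3.4],-8],
    [40,[100,0,3.4],-8],
    [40,[107,0,3.4],-8],
    [40,[107,0,3.4],-8],
    [40,[107,0,3.4],-8]
  ],
  "newtons": 45
}}

```text
clock: 3.0
eef_pos: [582.7, 17.6, 124.9]
eef_rot: [-2.449, 1.568, -0.633]
wrist_force: [0.4, -0.5, 0.2]
finger_gap: 39.8
```

```bash
python3 - <<'E'
from h import *
s=read_state();print(s['clock'],s['eef_pos'],plan([582.3,17.6,122],104.1),s['wrist_force'],s['finger_gap'])
c=snap('wrist','pics/w3.png')
cv2.imwrite('pics/w3c.png',cv2.resize(c['pixels'][110:310,220:420,::-1],(600,600),interpolation=cv2.INTER_CUBIC))
E
```

```text
3.0 [582.71509082  17.60153245 124.87836458] (array([2.9, 0.4, 0.1]), np.float64(-0.06), 'jaw now', np.float64(104.04), 'joints', array([-0.03,  0.45,  1.52, -0.  ,  1.18, -1.85])) [ 0.39182451 -0.52256379  0.16900272] 39.755905576067704
```

View pics/w3c.png

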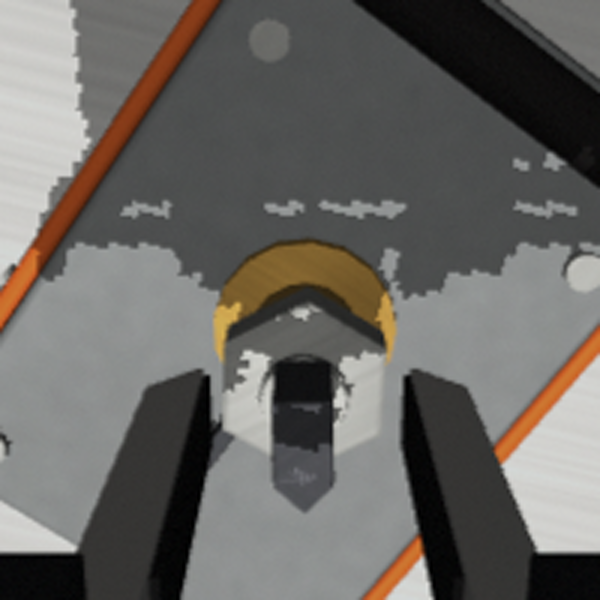

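{"op": "arm_command", "data": {
  "series": [
    [20,[2,0,0],0],
    [8,[2,0,0],0],
    [8,[2,0,0],0],
    [8,[2,0,0],0],
    [8,[2,0,0],0],
    [8,[2,0,0],0],
    [8,[2,0,0],0]
  ],
  "newtons": 50
}}

```text
clock: 3.92
eef_pos: [582.8, 17.1, 122.8]
eef_rot: [-2.597, 1.567, -0.781]
wrist_force: [2.0, -4.8, 0.2]
finger_gap: 11.8
```

```bash
python3 - <<'E'
from h import *
s=read_state();print(s['clock'],s['eef_pos'],plan([582.3,17.6,122],68.2),s['wrist_force'],s['moment'],s['finger_gap'])
E
```

```text
3.925 [582.79665618  17.07917601 122.83379329] (array([0.8, 0.4, 0.6]), np.float64(35.84), 'jaw now', np.float64(104.04), 'joints', array([-0.03,  0.45,  1.52, -0.  ,  1.17, -1.85])) [ 2.0194629  -4.77409826  0.17280049] [-0.89038388 -0.18871351  0.22759636] 11.807187539120159
```

{"op": "arm_command", "data": {
  "series": [
    [8,[2,0,0],5],
    [8,[2,0,0],10],
    [8,[2,0,0],15],
    [8,[2,0,0],20],
    [8,[2,0,0],25],
    [8,[2,0,0],30],
    [8,[2,0,0],34],
    [8,[2,0,0],36],
    [8,[2,0,0],36],
    [8,[2,0,0],36],
    [8,[2,0,0],36],
    [8,[2,0,0],36]
  ]
}}

```text
clock: 5.42
eef_pos: [583.0, 17.5, 122.7]
eef_rot: [-1.642, 1.567, -0.454]
wrist_force: [-6.8, 0.6, 17.3]
finger_gap: 11.8
```

```bash
python3 - <<'E'
from h import *
s=read_state();print(s['clock'],s['eef_pos'],plan([582.3,17.6,122],68.2),s['wrist_force'],s['moment'],s['finger_gap'])
c=snap('wrist','pics/w4.png')
cv2.imwrite('pics/w4c.png',cv2.resize(c['pixels'][110:310,220:420,::-1],(600,600),interpolation=cv2.INTER_CUBIC))
E
```

```text
5.425 [583.00363304  17.47831293 122.69968139] (array([ 0.7,  0.7, -0.1]), np.float64(-0.15), 'jaw now', np.float64(68.05), 'joints', array([-0.03,  0.45,  1.52, -0.  ,  1.17, -1.22])) [-6.83517043  0.55051714 17.31653057] [0.18614009 1.43251084 0.10223037] 11.76727842102179
```

View pics/w4c.png

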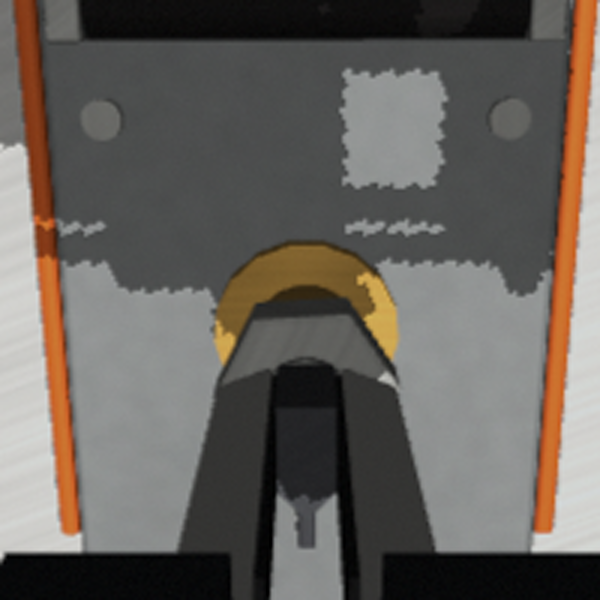

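{"op": "arm_command", "data": {
  "series": [
    [50,[0,0,0],0],
    [50,[0,0,0],0],
    [50,[0,0,0],0],
    [50,[-2,0,0],0],
    [50,[-10,0,0],-10],
    [50,[-10,0,0],-20],
    [50,[-10,0,0],-31],
    [50,[-10,0,0],-31],
    [50,[-10,0,0],-31],
    [50,[-10,0,0],-31]
  ]
}}

```text
clock: 6.72
eef_pos: [583.0, 17.5, 132.7]
eef_rot: [-2.182, 1.567, -0.456]
wrist_force: [-0.9, 1.0, 0.3]
finger_gap: 50.1
```

```bash
python3 - <<'E'
from h import *
s=read_state();print(s['clock'],s['eef_pos'],plan([582.5,17.5,89],99.3),s['wrist_force'],s['moment'],s['finger_gap'])
c=snap('wrist','pics/w5.png')
cv2.imwrite('pics/w5c.png',cv2.resize(c['pixels'][130:280,220:420,::-1],(800,600),interpolation=cv2.INTER_CUBIC))
c=snap('side','pics/s5.png')
E
```

```text
6.725 [582.98026913  17.45608926 132.69206747] (array([43.7,  0.6,  0.2]), np.float64(-0.4), 'jaw now', np.float64(98.9), 'joints', array([-0.03,  0.44,  1.51, -0.  ,  1.19, -1.76])) [-0.89764949  0.96984155  0.34547142] [ 0.00973432 -0.00451706 -0.01039201] 50.11845082131648
```

View pics/w5c.png

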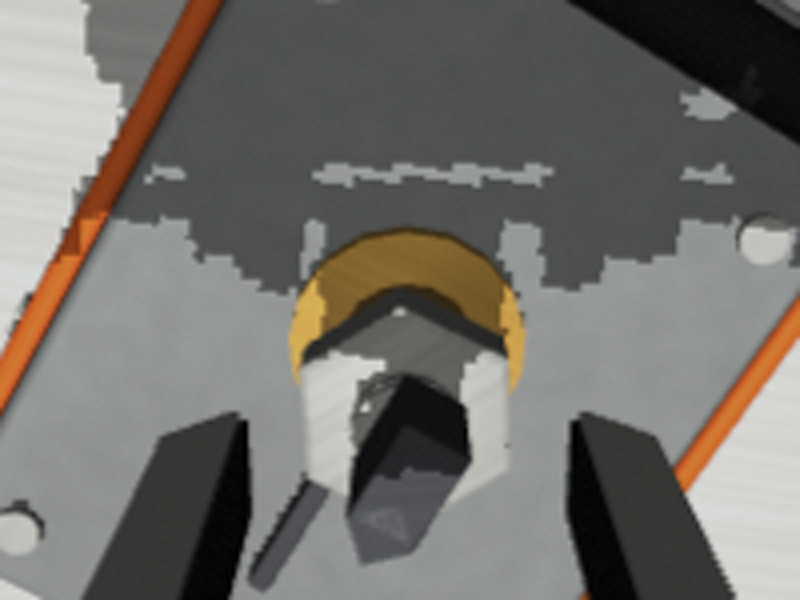

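```bash
python3 - <<'E'
from h import *
c=load('pics/w5.npz')
P=lambda u,v,z: onz(c,220+u/4-.4,130+v/4-.4,z)
A=lambda a,b: np.degrees(np.arctan2(*(a-b)[[1,0]])).round(1)
n=P(362,562,141);rl=P(405,426,141);rr=P(470,464,141);sl=P(348,517,141);sr=P(412,550,141)
print(A(n,(rl+rr)/2),A(sl,rl),A(sr,rr),np.linalg.norm(rl-rr),np.linalg.norm(n-(rl+rr)/2))
for z in(113,115.): 
    q=[P(*k,z) for k in((302,358),(308,478),(508,465),(504,355))]; print(A(q[1],q[0]),A(q[2],q[3]),np.mean(q,0))
r=[P(318,486,76),P(260,582,76)];print('rib',A(r[1],r[0]))
E
```

```text
-21.5 -21.1 -22.1 11.660080147916013 22.973615548999256
10.2 12.1 [582.5530703   17.08867336 113.        ]
10.2 12.1 [581.71317973  16.96588399 115.        ]
rib -20.8
```

{"op": "arm_command", "data": {
  "series": [
    [50,[15,0.4,0],-1],
    [50,[30,0.4,0],-1],
    [50,[40,0.4,0],-1],
    [50,[44,0.4,0],-1],
    [45,[44,0.4,0],-1],
    [30,[44,0.4,0],-1],
    [30,[44,0.4,0],-1],
    [30,[44,0.4,0],-1],
    [30,[44,0.4,0],-1]
  ],
  "newtons": 50
}}

```text
clock: 7.95
eef_pos: [583.0, 17.1, 89.1]
eef_rot: [-2.197, 1.566, -0.452]
wrist_force: [-0.1, -3.9, 3.3]
finger_gap: 35.1
```

```bash
python3 - <<'E'
from h import *
s=read_state();print(s['clock'],s['eef_pos'],plan([582.5,17.5,89],100),s['wrist_force'],s['moment'],s['finger_gap'])
c=snap('wrist','pics/w6.png')
cv2.imwrite('pics/w6c.png',cv2.resize(c['pixels'][130:280,220:420,::-1],(800,600),interpolation=cv2.INTER_CUBIC))
E
```

```text
7.95 [582.97822594  17.1004852   89.05086446] (array([0. , 0.4, 0.5]), np.float64(-0.04), 'jaw now', np.float64(99.96), 'joints', array([-0.03,  0.49,  1.55, -0.  ,  1.1 , -1.78])) [-0.08593423 -3.86436106  3.29828325] [-0.6022743  -0.03307777 -0.02604657] 35.08277871193079
```

View pics/w6c.png

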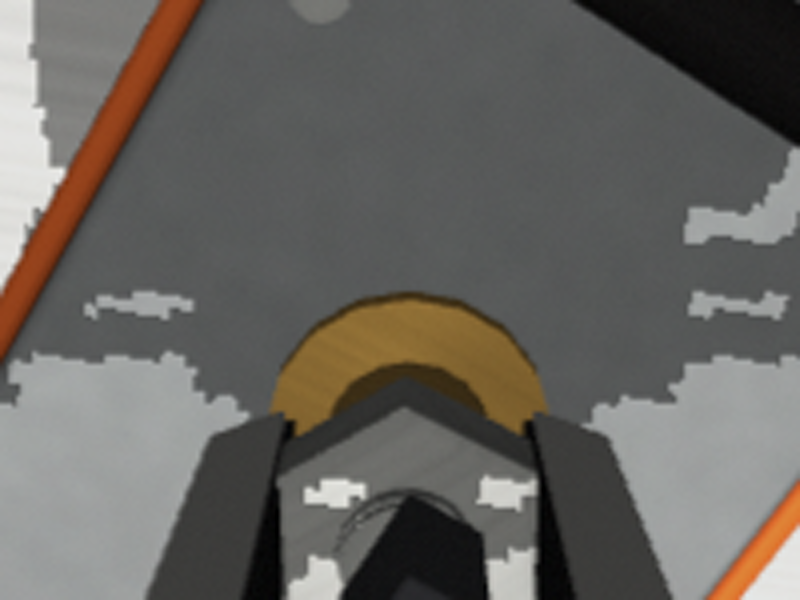

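{"op": "arm_command", "data": {
  "series": [
    [30,[0.1,0,0],8],
    [30,[0.3,0,0],16],
    [30,[0.4,0,0],24],
    [30,[0.5,0,0],32],
    [30,[0.7,0,0],40],
    [30,[0.8,0,0],48],
    [30,[0.9,0,0],56],
    [30,[1.1,0,0],64],
    [30,[1.2,0,0],72],
    [30,[1.3,0,0],80],
    [30,[1.5,0,0],88],
    [30,[1.5,0,0],90]
  ]
}}

```text
clock: 9.5
eef_pos: [583.5, 17.7, 87.6]
eef_rot: [-0.394, 1.565, -0.221]
wrist_force: [4.7, 2.6, -1.1]
finger_gap: 35.7
```

```bash
cat > st.py <<'E'
from h import *
s=read_state();print(s['clock'],s['eef_pos'].round(1),plan([582.5,17.5,89],100),s['wrist_force'].round(1),s['moment'].round(3),round(s['finger_gap'],1),'eff6',s['effort'][5].round(3))
E
python3 st.py
python3 - <<'E'
from h import *
c=snap('wrist','pics/w7.png')
cv2.imwrite('pics/w7c.png',cv2.resize(c['pixels'][130:280,220:420,::-1],(800,600),interpolation=cv2.INTER_CUBIC))
E
```

```text
9.5 [583.5  17.7  87.6] (array([-1.4, -0.1, -1. ]), np.float64(89.91), 'jaw now', np.float64(9.91), 'joints', array([-0.03,  0.49,  1.55, -0.  ,  1.1 , -0.2 ])) [ 4.7  2.6 -1.1] [ 0.396 -0.884  0.08 ] 35.7 eff6 0.538
```

View pics/w7c.png

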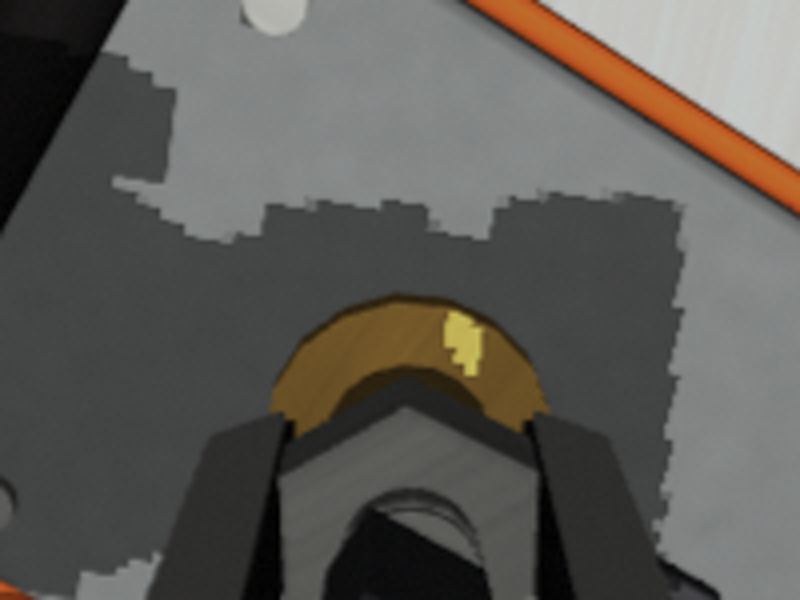

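{"op": "arm_command", "data": {
  "series": [
    [30,[0.1,0.3,0],5],
    [30,[0.2,0.3,0],10],
    [30,[0.2,0.3,0],12],
    [30,[0.2,0.3,0],12]
  ],
  "newtons": 60
}}

```text
clock: 10.05
eef_pos: [583.7, 17.9, 87.4]
eef_rot: [-0.185, 1.564, -0.221]
wrist_force: [3.6, -3.6, -0.8]
finger_gap: 35.5
```

```bash
python3 st.py
```

```text
10.05 [583.7  17.9  87.4] (array([-1.6, -0.5, -1.1]), np.float64(77.97), 'jaw now', np.float64(-2.03), 'joints', array([-0.03,  0.49,  1.55, -0.  ,  1.1 ,  0.  ])) [ 3.6 -3.6 -0.8] [-0.593 -0.742 -0.074] 35.5 eff6 0.31
```

{"op": "arm_command", "data": {
  "series": [
    [30,[0.1,0,0],4],
    [30,[0.1,0,0],8],
    [30,[0.1,0,0],8]
  ]
}}

```text
clock: 10.42
eef_pos: [583.8, 17.9, 87.3]
eef_rot: [-0.037, 1.564, -0.21]
wrist_force: [4.0, -1.4, -0.7]
finger_gap: 35.7
```

```bash
python3 st.py
```

```text
10.425 [583.8  17.9  87.3] (array([-1.7, -0.6, -1.2]), np.float64(70.08), 'jaw now', np.float64(-9.92), 'joints', array([-0.03,  0.49,  1.55, -0.  ,  1.1 ,  0.14])) [ 4.  -1.4 -0.7] [-0.504 -0.693 -0.061] 35.7 eff6 0.72
```

{"op": "arm_command", "data": {
  "series": [
    [30,[0.1,0,0],4],
    [30,[0.1,0,0],8],
    [30,[0.1,0,0],8]
  ]
}}

```text
clock: 10.8
eef_pos: [583.9, 17.9, 87.2]
eef_rot: [0.095, 1.564, -0.215]
wrist_force: [5.1, -2.0, -1.9]
finger_gap: 35.0
```

```bash
python3 st.py
```

```text
10.8 [583.9  17.9  87.2] (array([-1.8, -0.7, -1.2]), np.float64(62.23), 'jaw now', np.float64(-17.77), 'joints', array([-0.03,  0.49,  1.55, -0.  ,  1.1 ,  0.28])) [ 5.1 -2.  -1.9] [-0.533 -0.673 -0.052] 35.0 eff6 0.662
```

{"op": "arm_command", "data": {
  "series": [
    [30,[0.1,-0.3,-0.5],4],
    [30,[0.1,-0.3,-0.5],8],
    [30,[0.1,-0.3,-0.5],8]
  ]
}}

```text
clock: 11.18
eef_pos: [583.9, 17.8, 87.2]
eef_rot: [0.268, 1.562, -0.179]
wrist_force: [8.2, -2.5, -3.8]
finger_gap: 35.6
```

```bash
python3 st.py
```

```text
11.175 [583.9  17.8  87.2] (array([-1.8, -0.8, -1.1]), np.float64(54.41), 'jaw now', np.float64(-25.59), 'joints', array([-0.03,  0.49,  1.55, -0.  ,  1.1 ,  0.42])) [ 8.2 -2.5 -3.8] [-0.395 -1.412  0.348] 35.6 eff6 0.966
```

{"op": "arm_command", "data": {
  "series": [
    [30,[0.1,0,0],4],
    [30,[0.1,0,0],8],
    [30,[0.1,0,0],8]
  ]
}}

```text
clock: 11.55
eef_pos: [584.0, 17.8, 87.1]
eef_rot: [0.38, 1.562, -0.203]
wrist_force: [4.8, -1.9, -1.8]
finger_gap: 35.6
```

```bash
python3 st.py
```

```text
11.55 [584.   17.8  87.1] (array([-1.9, -1.1, -1.1]), np.float64(46.62), 'jaw now', np.float64(-33.38), 'joints', array([-0.03,  0.49,  1.55, -0.  ,  1.1 ,  0.55])) [ 4.8 -1.9 -1.8] [-0.534 -0.773  0.567] 35.6 eff6 1.157
```

{"op": "arm_command", "data": {
  "series": [
    [30,[0,0,0],0],
    [30,[0,0,0],0]
  ]
}}

```text
clock: 11.8
eef_pos: [584.0, 17.7, 87.1]
eef_rot: [0.362, 1.562, -0.218]
wrist_force: [4.3, -2.5, -0.7]
finger_gap: 35.4
```

```bash
python3 st.py
```

```text
11.8 [584.   17.7  87.1] (array([-1.9, -1. , -1.1]), np.float64(46.76), 'jaw now', np.float64(-33.24), 'joints', array([-0.03,  0.49,  1.55, -0.  ,  1.1 ,  0.55])) [ 4.3 -2.5 -0.7] [-0.517 -0.479  0.541] 35.4 eff6 0.433
```

{"op": "arm_command", "data": {
  "series": [
    [30,[0,0,0],1.5],
    [30,[0,0,0],2.5],
    [30,[0,0,0],2.5]
  ]
}}

```text
clock: 12.18
eef_pos: [584.1, 17.7, 87.1]
eef_rot: [0.401, 1.562, -0.223]
wrist_force: [4.4, -2.6, -1.1]
finger_gap: 35.6
```

```bash
python3 st.py
```

```text
12.175 [584.1  17.7  87.1] (array([-1.9, -1.1, -1.1]), np.float64(44.24), 'jaw now', np.float64(-35.76), 'joints', array([-0.03,  0.49,  1.55, -0.  ,  1.1 ,  0.59])) [ 4.4 -2.6 -1.1] [-0.554 -0.549  0.679] 35.6 eff6 0.825
```

{"op": "arm_command", "data": {
  "series": [
    [52,[0,0,0],0],
    [52,[0,0,0],0],
    [52,[0,0,0],0],
    [52,[-20,0,0],0],
    [52,[-60,0,0],0],
    [60,[-110,0,0],0],
    [60,[-140,0,0],0],
    [60,[-140,0,0],0],
    [60,[-140,0,0],0]
  ]
}}

```text
clock: 13.3
eef_pos: [582.3, 18.1, 225.9]
eef_rot: [0.369, 1.563, -0.255]
wrist_force: [-0.1, -0.4, -1.3]
finger_gap: 59.8
```

```bash
python3 st.py
python3 - <<'E'
from h import *
c=snap('wrist','pics/w8.png')
p=proj(c,[582.5,17.5,120]).astype(int);u,v=p[0]-66,p[1]-50;print(u,v)
cv2.imwrite('pics/w8c.png',cv2.resize(c['pixels'][v:v+100,u:u+133,::-1],(798,600),interpolation=cv2.INTER_CUBIC))
c=snap('side','pics/s8.png')
cv2.imwrite('pics/s8c.png',cv2.resize(c['pixels'][150:255,290:430,::-1],(784,588),interpolation=cv2.INTER_CUBIC))
E
```

```text
13.3 [582.3  18.1 225.9] (array([136.9,  -0.7,  -0.5]), np.float64(44.24), 'jaw now', np.float64(-35.76), 'joints', array([-0.03,  0.35,  1.4 , -0.  ,  1.38,  0.59])) [-0.1 -0.4 -1.3] [-0.031  0.107 -0.017] 59.8 eff6 0.003
256 148
```

View pics/w8c.png

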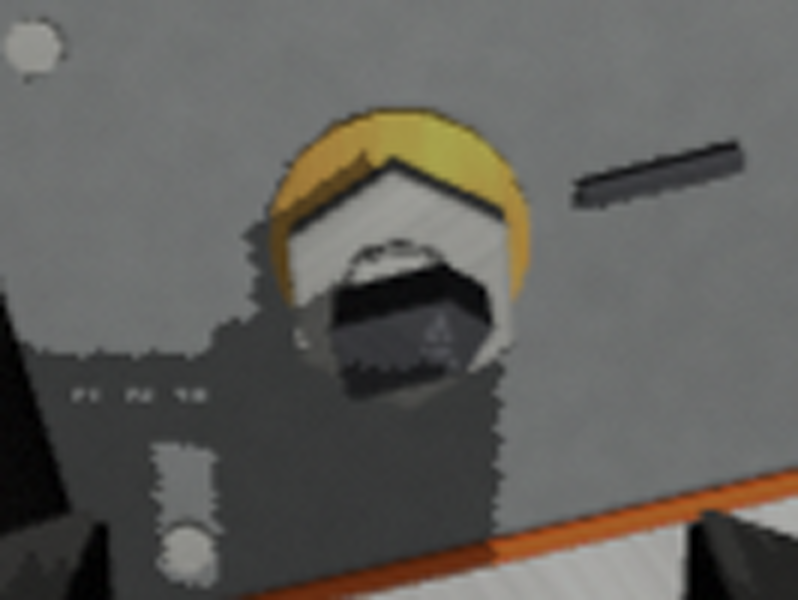

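View pics/s8c.png

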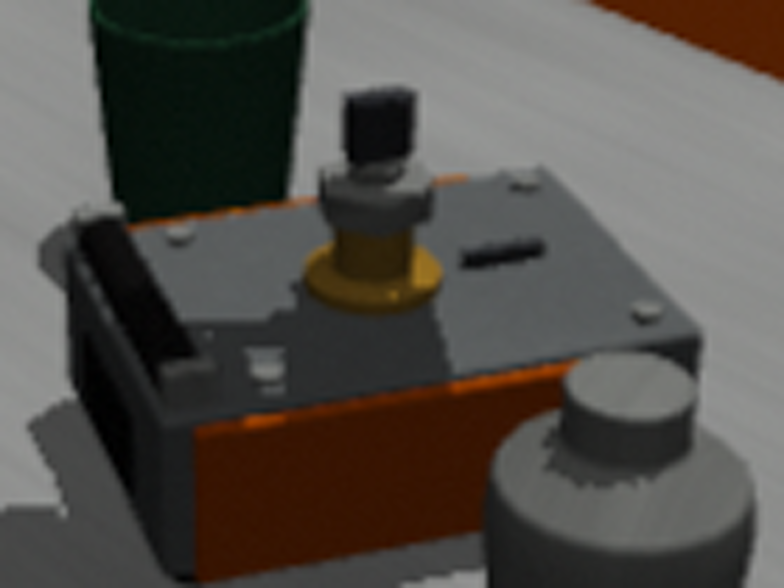

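```bash
python3 - <<'E'
from h import *
c=load('pics/w8.npz')
P=lambda u,v,z: onz(c,256+u/6-.42,148+v/6-.42,z)
A=lambda a,b: np.degrees(np.arctan2(*(a-b)[[1,0]])).round(1)
n=P(490,325,141);rl=P(332,327,141);rr=P(350,397,141);sl=P(445,300,141);sr=P(462,372,141)
print('pointer',A(n,(rl+rr)/2),A(sl,rl),A(sr,rr),A(rl,rr)-90,np.linalg.norm(rl-rr),np.linalg.norm(n-(rl+rr)/2))
print('rib',A(P(742,160,76),P(575,198,76)),A(P(738,143,76),P(577,186,76)),'cheek',A(P(798,480,70),P(300,595,70)))
for z in(110,112,115.5): 
    q=[P(*k,z) for k in((290,232),(500,215))]; print(z,A(q[1],q[0]),np.linalg.norm(q[0]-q[1]))
# object shift, side & top
a=load('pics/side0.npz')['pixels'].astype(int);b=load('pics/s8.npz')['pixels'].astype(int)
for nm,(x0,x1,y0,y1) in dict(cup=(300,350,140,180),jar=(254,288,158,202),shk=(374,426,212,298)).items():
    print(nm,np.abs(a-b)[y0:y1,x0:x1].mean().round(2))
E
```

```text
pointer -21.2 -21.9 -22.6 -22.5 11.336188237846923 22.996930131436315
rib -22.7 -20.5 cheek -21.8
110 -31.1 34.514201122665504
112 -31.1 34.281737756341
115.5 -31.1 33.87492686527324
cup 3.8
jar 4.12
shk 4.18
```

```bash
python3 - <<'E'
from h import *
c=load('pics/w8.npz')
u,v=262+35,148+15
print(u,v)
cv2.imwrite('pics/w8e.png',cv2.resize(c['pixels'][v:v+60,u:u+60,::-1],(600,600),interpolation=cv2.INTER_CUBIC))
E
```

```text
297 163
```

View pics/w8e.png

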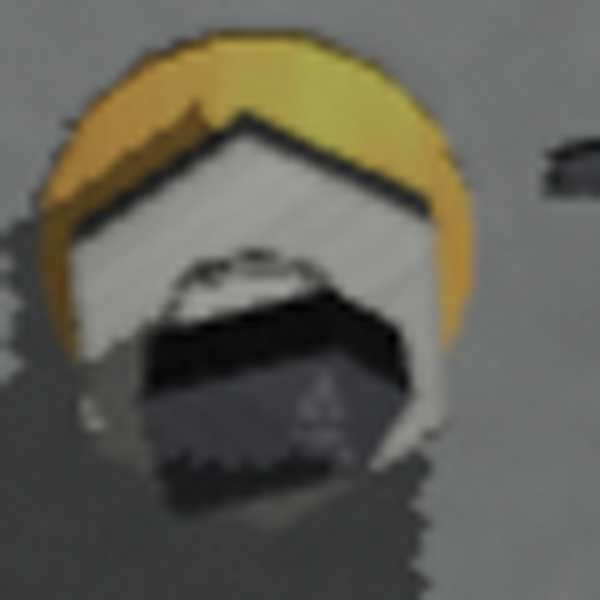

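```bash
python3 - <<'E'
from h import *
c=load('pics/w8.npz')
P=lambda u,v,z: onz(c,297+u/10-.45,163+v/10-.45,z)
A=lambda a,b: np.degrees(np.arctan2(*(a-b)[[1,0]])).round(1)
for z in(112,115):
    l,t,r,ll,lr=[P(*k,z) for k in((72,242),(245,130),(435,218),(85,430),(440,425))]
    ax=np.array([582.7,17.5,z])
    print(z,'jaw dir from edges',A(l,ll)-90,A(r,lr)-90,'l-t',A(t,l)-30,'t-r',A(r,t)+30,'opp',A(lr,l)+30,A(r,ll)-30,'centre',((l+lr)/2).round(1),((r+ll)/2).round(1))
E
```

```text
112 jaw dir from edges -32.9 -33.5 l-t -32.4 t-r -31.1 opp -33.2 -33.7 centre [583.1  18.  112. ] [583.7  18.7 112. ]
115 jaw dir from edges -32.9 -33.5 l-t -32.4 t-r -31.1 opp -33.2 -33.7 centre [583.6  18.7 115. ] [584.2  19.4 115. ]
```

```bash
python3 -c "
from h import *
c=camera('side');cv2.imwrite('pics/s9.png',c['pixels'][:,:,::-1]);a=load('pics/side0.npz')['pixels'].astype(np.float32).mean(2);b=c['pixels'].astype(np.float32).mean(2)
for n,(x0,x1,y0,y1) in dict(cup=(300,350,140,180),jar=(254,288,158,202),shk=(374,426,212,298)).items(): print(n,cv2.phaseCorrelate(a[y0:y1,x0:x1].copy(),b[y0:y1,x0:x1].copy()))
print(sign_off())"
```

```text
cup ((0.011743333289526703, 0.04879433524839527), 0.9929291033744811)
jar ((0.04411837291994303, 0.5262048705179652), 0.987169310045831)
shk ((0.002053884282705809, -0.008630654292517193), 1.00121438748552)
the job is handed in; nothing more can be done
None
```

I turned the pointer onto the index rib, ran the jam nut down to its seat and nipped it up. Then I opened the fingers, lifted clear and handed the job in at about 13.4 s. The sign-off gave no verdict.

- **Pointer:** I turned it 36° clockwise by its flats. After the nut was tightened, the wrist camera shows it at −21.2° to −22.6°. The base's +x (the rib direction) is at about −21.8°, so the error is about 1° or less.
- **Jam nut:** it ran down about 2.2 rad before the torque rose. The measured torque then went 0.35, 0.57 (settling to 0.54) and a last reading of 0.68 N m after a small extra nudge. I put the true value at roughly 0.6 to 0.68 N m, under the 0.8 limit. The last reading was not left to settle, and the sensor's offset while gripping is about ±0.07 N m.
- **One small disagreement:** in the last picture the nut sits about 2 to 3° behind the final jaw angle. I took this as pad twist or measuring error. The torque rose about as the seat stiffness predicts, so it does not look like slip.
- **Other objects:** compared with the first side picture, the cup and shaker shifted less than 0.1 pixel. The jar's 0.5 pixel I put down to a lighting change; the robot went nowhere near it after the start.

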